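# Vacuum-seal a lemon canister with the hand pump

### The arm

A 7-joint arm with a two-finger parallel gripper is mounted at the origin on a cart in front of the work surface, level with it; the furniture and walls round the work are solid. World frame = base frame: x ahead of the robot, y to its left, z up, the work surface at z = 0. Lengths are in mm, angles in rad, forces in N, time in s.
With the tool pointing down it reaches from about 350 to 900 mm from the base axis. Payload 19.9 kg.
Tool frame: the origin (TCP) lies where the fingers leave the gripper's body, on its centre line; the fingertips stand 97 mm ahead of it and the grasp point (between the pads) lies 78 mm ahead of it; z points along the fingers, y is the line along which they close (so a half turn about z gives the same grasp; the last joint's range is limited). The gripper opens to 94 mm and grips with 3 to 60 N. Pads are 16 mm wide; open, the fingers measure 119 mm over their backs; the gripper's body (75 mm by 177 mm) begins 78 mm behind the grasp point.
Start: joints at [1.083, 0.417, -0.01, 1.614, 0.005, 1.111, -0.053], TCP at [270.049, -563.633, 302.625] pointing down, gripper open.
Joint ranges: [-2.81, 2.81], [-0.39, 2.02], [-1.27, 1.25], [0.06, 2.57], [-1.19, 4.33], [0.19, 2], [-2.82, 2.82]. Speed limits (rad/s): [1.89, 1.89, 2.39, 2.39, 3.01, 3.01, 3.01].

### API

Orientations are given as [roll, pitch, yaw] about the fixed x, y, z axes, in that order (R = Rz(yaw) Ry(pitch) Rx(roll)).
In Python, from rig import ctrl gives the robot as it stands.
- The arm moves only by the tool servo_tool, never from a script. Its argument "plan" is a list of rows, each a list of 7 numbers: the shift along the tool's x, y, z in cm, then the turn, a rotation vector about the tool's x, y, z in degrees, then the opening, from 0 (shut) to 1 (fully open). A call has 1 to 5 rows; each row is the pose to reach, as a shift and turn from the pose commanded when the call began, along the tool's axes at that moment; what a row does not reach only later rows make up. A row lasts 1/8 s, in which the tool goes at most 62.5 mm and 10.7 degrees, less where a joint would pass 70% of its speed; a pose out of reach is approached as far as the arm can. A call with a gripper value outside its range is refused whole. The fingers move at their own pace and stop on an object; "grip_force" is the grip in N (left out, the last holds). Time passes only in rows, so rows that repeat a pose let the fingers close. It gives the time, the measured TCP pose, the force, the opening and the grip force at its end, in the units of the state.
- ctrl.read_state(): the state, without advancing time (a new reading comes with each control period).
- ctrl.read_camera(name): name is "side" or "top"; returns a dict with "frame" (480x640x3 uint8, red, green, blue), "fx", "fy", "cx", "cy" (pixels), "distortion" ([k1, k2, p1, p2, k3] as OpenCV has them; the pictures are not rectified), "view" (4x4, takes a point from world to camera coordinates). Camera axes: x right, y down, z forward; pixel columns grow to the right and rows downward; lengths in mm; the calibration is good to about 2 mm. A picture is of the moment at which its call begins. There is no depth.
- ctrl.job_done(): hands the job in; it is judged then, once.
The state is a dict: "time_s": time; "joints": joint angles; "qvel": joint speeds; "joint_torque": joint torques, N m; "eef_pos": TCP position; "orientation": TCP orientation; "force": force on the tool from outside, world axes, zero at the start; "torque": the same for the moment, N m; "opening": finger opening in mm; "grasp_force": force on a finger pad.
Only numpy, scipy, OpenCV 4.12 (cv2) and the standard library are available. Lean on these libraries where they do the work, as an engineer would, in place of code of your own. Each camera call takes 0.05 s, during which the arm holds its last target. There are 200 camera calls.

### The job

Set the round lid on the clear canister that holds the lemon so that it sits fully home on the rim, and let go of it. Then lift the hand vacuum pump out of its charging dock and hold it upright on the lid, its rubber nose down in the well of the lid's turret, flat and centred over the red valve, pressed gently so that the spring-loaded nose is pushed about half-way (some 6 mm of its 12 mm) into the pump and never jammed all the way in. Finish while you are still holding the pump pressed there; leave the jars and the tin nearby alone.

Things in the scene. Friction and masses are not known exactly. Their poses are not given: they have to be found in the camera images.
- canister: clear round plastic canister with a grey rim, open at the top, a lemon lying in it; outside diameter 104 mm, inside 96 mm, 90 mm high, about 0.7 kg, loose on the worktop. Origin: centre of its underside, z up
- canister_rim (a point): centre of the canister's mouth, level with the top of the rim, 90 mm above its underside
- lid: the canister's round white vacuum lid, 0.14 kg, loose on the worktop right way up. Origin: centre of its underside, z up. Black skirt: 91 mm diameter (85 at its lower edge), 12 mm deep, goes inside the canister. Plate on it: 110 mm diameter, 6 mm thick, rests on the rim; small pull tab at its edge. Turret in the middle: 47 mm outside diameter, from 18 to 44 mm above the origin
- lid_turret (a point): on the lid's axis, half-way up the turret (31 mm above the lid's origin, 13 mm above the plate): grip the turret here from above. In its top is a round well, 35 mm diameter and 14 mm deep, with a flat grey floor
- lid_seat (a point): on the lid's axis, level with the underside of the plate (12 mm above the lid's origin): meets canister_rim when the lid is home
- valve (a point): centre of the flat floor of the well, 30 mm above the lid's origin; the red valve here is a dome 8 mm across and 3 mm high
- pump_grip (a point): the white hand vacuum pump with a grey grip sleeve, 130 mm tall, round, 44 mm diameter, 0.25 kg, upright in the dock, nose down. This point is on its axis, 95 mm above the tip of the extended nose and 35 mm below the top: the place to grip it. z points from nose to top. Its body begins 30 mm above the nose tip
- nose_tip (a point): centre of the lower end of the pump's black rubber nose, a tube 25 mm outside and 16.6 mm inside diameter which stands out 30 mm from the body when extended; it passes round the valve dome and sits on the floor of the well
- pump_nose (a joint): how far the nose is pushed into the pump, m: 0 extended, 0.012 fully in. A spring pushes it out with 1.6 N at 0 and 0.8 N more per mm (about 6.4 N at 6 mm, 11.2 N at 12 mm)
- dock: black round charging dock fixed to the worktop, foot 94 mm diameter, 58 mm high, grey collar on top. Its socket is 49 mm across at the mouth and 20 mm deep, with a narrower hole below for the nose; the pump's body rests in it 38 mm above the worktop and lifts straight out. Origin: centre of its underside
- honey: bystander: honey jar, 68 x 73 x 90 mm, grey lid; origin: centre of its underside
- spice: bystander: spice jar with a red cap, 45 mm diameter, 106 mm high; origin: centre of its underside
- tuna: bystander: flat round tin, 86 mm diameter, 40 mm high; origin: centre of its underside
Not all that is in view belongs to the job. Leave any green or purple look-alike of the part that bears pump_grip alone.

How it is judged:
By the outcome, as a careful person would: the job done as asked, in the order asked, and still so for the second after the job is handed in, while the arm keeps its last pose, push and grip.
It also fails if it takes over 48 s, if anything falls off the work surface, if the arm or the gripper's body presses on something with over 40 N, if the wrist force passes 120 N, or if a joint passes its speed limit or range.

## Working session

There is one attempt and no reset: what is moved stays moved. The work goes in short steps, Python scripts to look and compute and a tool call to move; the robot and the scene stay as the last step left them, time stands still between calls to the robot, and variables do not carry over. Pictures are saved under pics/ and viewed, at most 10 in all, crops included, and the job is handed in when it is done.

Besides the shell and the picture viewer there is one more tool, called after "Emit:" by a JSON object that holds its "name" and its "arguments", one argument or row to a line. servo_tool: Moves the arm, as the interface text tells. Its arguments: {"type":"object","properties":{"plan":{"type":"array"},"grip_force":{"type":"number"}},"required":["plan"]}

```bash
mkdir -p pics; ls; python3 - <<'E'
from rig import ctrl
import cv2
s=ctrl.read_state();print({k:s[k] for k in('time_s','eef_pos','orientation','force','opening')})
for n in('side','top'):
    c=ctrl.read_camera(n);cv2.imwrite(f'pics/{n}0.png',c['frame'][:,:,::-1]);print(n,c['fx'],c['fy'],c['cx'],c['cy'],c['distortion'],c['view'])
E
```

```text
pics
{'time_s': 0.0, 'eef_pos': array([ 269.94774766, -563.4161687 ,  302.02980394]), 'orientation': array([-3.14038992e+00,  8.50154915e-05,  4.46809936e-01]), 'force': array([ 0.22836446,  0.35603959, -0.42650044]), 'opening': 94.05905878760586}
side 460.42644140417707 460.42644140417707 316.8275403380419 239.57221606933007 [-0.1106136  0.         0.         0.         0.       ] [[-9.51060198e-01 -3.08560648e-01  1.65778877e-02  4.52703389e+02]
 [-2.14103969e-01  6.19338109e-01 -7.55367326e-01  3.63742148e+02]
 [ 2.22809314e-01 -7.21949190e-01 -6.55091884e-01  5.63839325e+02]
 [ 0.00000000e+00  0.00000000e+00  0.00000000e+00  1.00000000e+00]]
top 586.8286418402934 586.8286418402934 317.52613125607 231.02356564297722 [-0.13258162  0.          0.          0.          0.        ] [[-2.54430824e-02 -9.99674769e-01  1.73372459e-03 -2.67796973e+02]
 [-9.86329917e-01  2.48209179e-02 -1.62902479e-01  5.81286465e+02]
 [ 1.62806465e-01 -5.85476563e-03 -9.86640652e-01  1.33957625e+03]
 [ 0.00000000e+00  0.00000000e+00  0.00000000e+00  1.00000000e+00]]
```

View pics/top0.png

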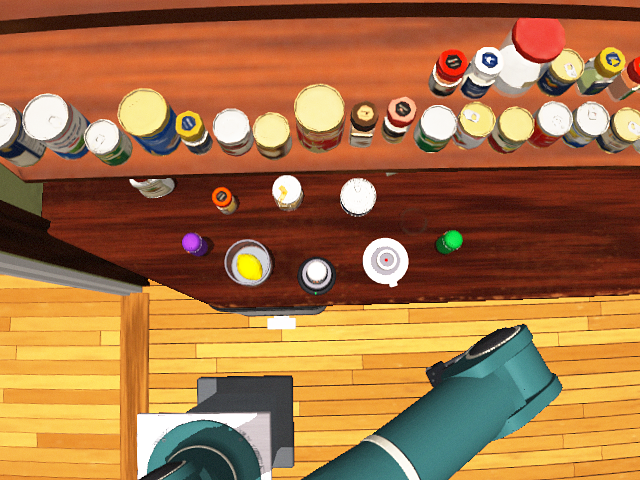

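View pics/side0.png

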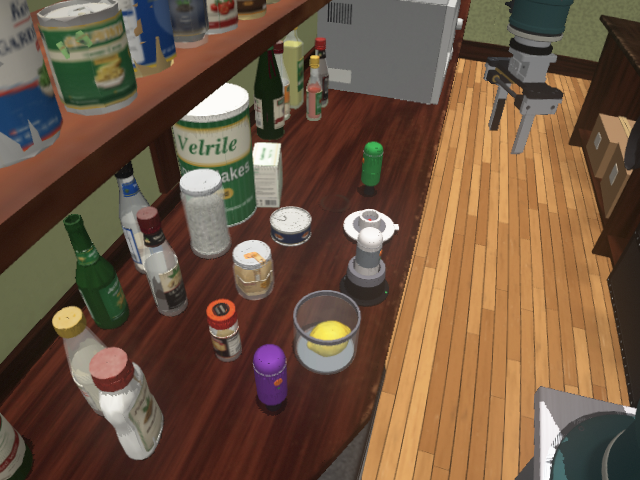

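The top view shows the lid at (386,261) with its red valve, the pump in its dock at (317,273), and the canister with the lemon at (248,262). The side view shows them at (369,225), (369,262) and (327,330).

Possible mix-ups for the pump: white pump with grey sleeve in the dock, top (317,270); green look-alike (452,240); purple look-alike (194,243). For the lid: white lid (386,261); tuna tin (358,196); white-topped honey jar (287,192). By the description I choose the white pump in the dock and the lid with the red valve. Next is a close crop to check.

```bash
cat > h.py <<'E'
import numpy as np,cv2
from rig import ctrl
def cam(n):
    c=ctrl.read_camera(n);c['K']=np.array([[c['fx'],0,c['cx']],[0,c['fy'],c['cy']],[0,0,1.]]);c['d']=np.array(c['distortion']);c['view']=np.array(c['view']);return c
def und(c,p): return cv2.undistortPoints(np.array(p,float).reshape(-1,1,2),c['K'],c['d']).reshape(-1,2)
def plane(c,p,z):
    u=und(c,p);R=c['view'][:3,:3];t=c['view'][:3,3];C=-R.T@t
    d=np.c_[u,np.ones(len(u))]@R;return C+d*((z-C[2])/d[:,2])[:,None]
def tri(c1,p1,c2,p2):
    X=cv2.triangulatePoints(c1['view'][:3],c2['view'][:3],und(c1,p1).T,und(c2,p2).T);return (X[:3]/X[3]).T
def proj(c,P):
    return cv2.projectPoints(np.array(P,float).reshape(-1,3),cv2.Rodrigues(c['view'][:3,:3])[0],c['view'][:3,3],c['K'],c['d'])[0].reshape(-1,2)
def circ(P):
    A=np.c_[2*P[:,:2],np.ones(len(P))];s=np.linalg.lstsq(A,(P[:,:2]**2).sum(1),rcond=None)[0];return s[0],s[1],np.sqrt(s[2]+s[0]**2+s[1]**2)
E
python3 - <<'E'
from h import *
t=cam('top');s=cam('side')
print(np.round(tri(t,[[386.5,260]],s,[[370,219]]),0),np.round(tri(t,[[317,270]],s,[[370,235]])),np.round(plane(t,[[248,262],[317,275],[386,261],[358,196],[287,192],[224,200],[320,180],[100,180]],40)))
a=cv2.resize(t['frame'][215:315,205:425],(800,364),interpolation=cv2.INTER_CUBIC)
b=cv2.resize(s['frame'][200:380,280:410],None,fx=3.2,fy=3.2,interpolation=cv2.INTER_CUBIC)
cv2.imwrite('pics/ct.png',a[:,:,::-1]);cv2.imwrite('pics/cs.png',b[:,:,::-1])
E
```

```text
[[ 503. -445.   32.]] [[ 474. -279.  129.]] [[ 506. -116.   40.]
 [ 471. -279.   40.]
 [ 500. -442.   40.]
 [ 659. -382.   40.]
 [ 673. -211.   40.]
 [ 657.  -59.   40.]
 [ 700. -292.   40.]
 [ 716.  249.   40.]]
```

View pics/ct.png

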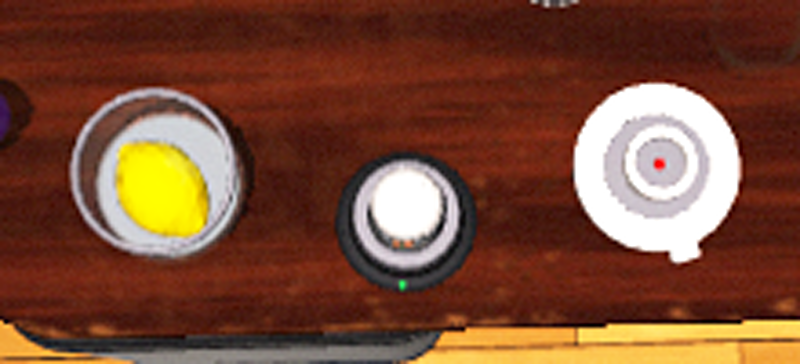

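View pics/cs.png

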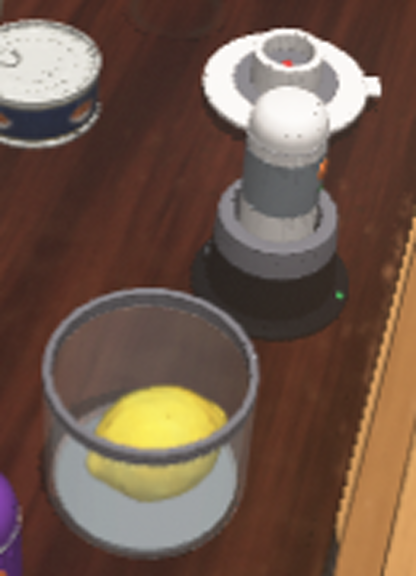

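The crop confirms it: white pump with grey sleeve in the dock, top crop (405,205); lid with red valve (659,163); open canister with the lemon (157,172). Now I measure.

```bash
cat > m.py <<'E'
from h import *
def hsv(c): return cv2.cvtColor(c['frame'],cv2.COLOR_RGB2HSV).astype(int)
def red(c,x0,x1,y0,y1):
    f=c['frame'].astype(int);m=(f[...,0]>150)&(f[...,1]<90)&(f[...,2]<90);k=np.zeros_like(m);k[y0:y1,x0:x1]=1
    y,x=np.where(m&k);return [x.mean(),y.mean()],len(x)
def blob(c,x0,x1,y0,y1,f):
    h=hsv(c)[y0:y1,x0:x1];m=f(h).astype(np.uint8)
    cs=cv2.findContours(m,cv2.RETR_EXTERNAL,cv2.CHAIN_APPROX_NONE)[0];k=max(cs,key=cv2.contourArea).reshape(-1,2)+[x0,y0]
    return k
E
python3 - <<'E'
from m import *
t=cam('top');s=cam('side')
a,n1=red(t,375,400,250,272);b,n2=red(s,360,382,210,228)
print('valve',a,b,n1,n2,tri(t,[a],s,[b]).round(1))
print(' top on z=33',plane(t,[a],33).round(1),'side',plane(s,[b],33).round(1))
# lid plate outline, top view, z=18
k=blob(t,355,415,230,295,lambda h:(h[...,1]<60)&(h[...,2]>120))
P=plane(t,k,18)
c=circ(P)
for _ in range(3):
    r=abs(np.hypot(P[:,0]-c[0],P[:,1]-c[1])-c[2]);c=circ(P[r<2.5])
print('lid plate circ',np.round(c,1))
# pump dome white
kt=blob(t,300,335,255,290,lambda h:(h[...,1]<40)&(h[...,2]>215));ks=blob(s,352,388,222,262,lambda h:(h[...,1]<60)&(h[...,2]>150))
print('dome',cv2.minEnclosingCircle(kt),cv2.boundingRect(kt),cv2.boundingRect(ks))
# dock foot/collar
# canister
kt=blob(t,215,285,230,295,lambda h:((h[...,1]<70)&(h[...,2]>70))|((h[...,0]>20)&(h[...,0]<40)&(h[...,2]>120)))
print('can top bbox',cv2.boundingRect(kt)); 
P=plane(t,cv2.convexHull(kt).reshape(-1,2),90);c=circ(P)
for _ in range(5):
    r=abs(np.hypot(P[:,0]-c[0],P[:,1]-c[1])-c[2]);c=circ(P[r<max(2,np.median(r)*2)])
print('can top circ z90',np.round(c,1),len(P))
ks=blob(s,285,370,282,375,lambda h:(h[...,1]<90)&(h[...,2]>70))
print('side bbox',cv2.boundingRect(ks))
q=cv2.convexHull(ks).reshape(-1,2);q=ks[ks[:,1]<318]
for z in(80,90,100):print(z,np.round(circ(plane(s,q,z)),1))
v=s['frame'].copy();cv2.drawContours(v,[ks],-1,(0,255,0),1);w=t['frame'].copy();cv2.drawContours(w,[kt],-1,(0,255,0),1)
o=np.hstack([cv2.resize(v[270:380,280:380],(400,440)),cv2.resize(w[225:300,210:285],(400,400))[:].copy() if 0 else cv2.resize(w[225:300,210:285],(400,440))])
cv2.imwrite('pics/can.png',o[:,:,::-1])
E
```

```text
valve [np.float64(386.0), np.float64(259.5)] [np.float64(369.5), np.float64(219.0)] 6 2 [[ 503.6 -443.5   33.1]]
 top on z=33 [[ 504.1 -443.4   33. ]] side [[ 503.1 -443.6   33. ]]
lid plate circ [ 503.7 -443.    54.3]
dome ((315.9800109863281, 269.9800109863281), 10.028085708618164) (306, 260, 20, 21) (352, 222, 36, 30)
can top bbox (224, 239, 47, 47)
can top circ z90 [ 500.7 -119.3   52.4] 29
side bbox (293, 290, 68, 85)
80 [ 502.6 -127.4   52.6]
90 [ 500.4 -119.4   51.6]
100 [ 498.3 -111.3   50.7]
```

View pics/can.png

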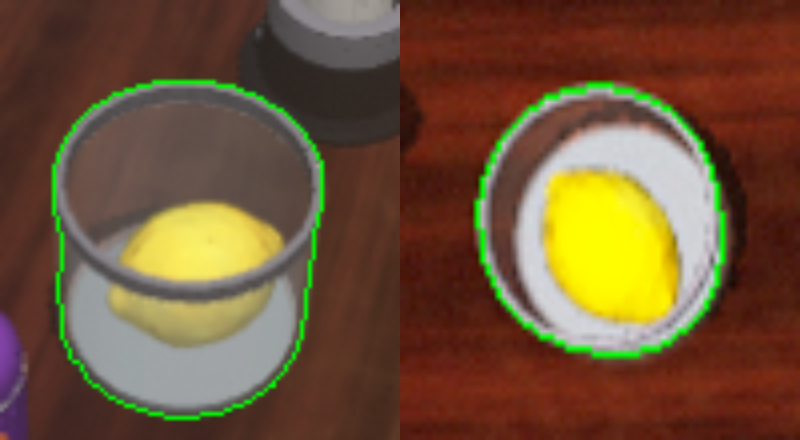

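Canister rim centre at (500.6,−119.4), height 90 from both views. Lid at (503.6,−443.3), with the valve at z 33. Moving above the lid now.

Emit:
{"name": "servo_tool", "arguments": {
  "plan": [
    [5.2,-0.15,2,0,0,5.1,1],
    [10.5,-0.3,4,0,0,10.2,1],
    [15.8,-0.45,6,0,0,15.4,1],
    [21,-0.6,8,0,0,20.5,1],
    [26.3,-0.75,10,0,0,25.6,1]
  ],
  "grip_force": 15
}}

```text
time_s: 0.92
eef_pos: [505.3, -442.4, 202.0]
orientation: [3.142, 0.0, -0.003]
force: [0.0, -0.3, -0.3]
opening: 93.8
grasp_force: 0.0
```

Emit:
{"name": "servo_tool", "arguments": {
  "plan": [
    [0,0,3,0,0,0,1],
    [0,0,6,0,0,0,1],
    [0,0,8.4,0,0,0,1],
    [0,0,8.4,0,0,0,1],
    [0,0,8.4,0,0,0,0.7]
  ]
}}

```text
time_s: 1.55
eef_pos: [504.0, -443.2, 118.7]
orientation: [-3.141, 0.0, 0.0]
force: [0.2, -0.1, 0.8]
opening: 87.4
grasp_force: 0.0
```

Emit:
{"name": "servo_tool", "arguments": {
  "plan": [
    [0,0,0,0,0,0,0.4],
    [0,0,0,0,0,0,0.3],
    [0,0,0,0,0,0,0.3],
    [0,0,0,0,0,0,0.3],
    [0,0,0,0,0,0,0.3]
  ]
}}

```text
time_s: 2.17
eef_pos: [504.0, -443.3, 118.7]
orientation: [3.142, -0.0, -0.0]
force: [0.3, -0.2, 0.6]
opening: 46.0
grasp_force: 15.0
```

```bash
python3 - <<'E'
from h import *
t=cam('top');s=cam('side');print(t['frame'][120:200:4,380].tolist())
for z in(300,350,400,450,500,600):
    P=plane(t,[[90,180],[300,172],[500,160]],z);print(z,P.round()[:,:2].tolist(),proj(s,P).round().tolist())
E
```

```text
[[199, 102, 56], [211, 103, 56], [194, 104, 60], [198, 106, 66], [199, 94, 52], [204, 99, 59], [205, 105, 58], [217, 110, 55], [217, 105, 54], [205, 98, 54], [189, 97, 64], [173, 92, 62], [162, 85, 59], [87, 37, 16], [101, 35, 16], [129, 45, 25], [98, 33, 17], [110, 37, 19], [113, 37, 17], [81, 27, 19]]
300 [[648.0, 171.0], [651.0, -249.0], [667.0, -650.0]] [[76.0, 359.0], [261.0, 136.0], [327.0, 52.0]]
350 [[634.0, 151.0], [638.0, -251.0], [653.0, -633.0]] [[84.0, 309.0], [268.0, 106.0], [332.0, 32.0]]
400 [[621.0, 131.0], [624.0, -252.0], [639.0, -616.0]] [[94.0, 253.0], [276.0, 74.0], [338.0, 10.0]]
450 [[607.0, 112.0], [610.0, -253.0], [625.0, -599.0]] [[106.0, 188.0], [284.0, 38.0], [344.0, -14.0]]
500 [[594.0, 92.0], [597.0, -254.0], [610.0, -582.0]] [[122.0, 115.0], [294.0, -1.0], [350.0, -41.0]]
600 [[567.0, 52.0], [570.0, -256.0], [582.0, -549.0]] [[163.0, -56.0], [317.0, -91.0], [365.0, -100.0]]
```

Emit:
{"name": "servo_tool", "arguments": {
  "plan": [
    [0,0,-1,0,0,0,0.3],
    [0,0,-6,0,0,0,0.3],
    [0,0,-12,0,0,0,0.3],
    [0,0,-18,0,0,0,0.3],
    [0,0,-18,0,0,0,0.3]
  ]
}}

```text
time_s: 2.9
eef_pos: [505.0, -444.1, 304.4]
orientation: [3.137, -0.006, -0.0]
force: [0.5, 0.7, -2.6]
opening: 45.7
grasp_force: 15.0
```

```bash
python3 - <<'E'
from h import *
t=cam('top');s=cam('side');S=ctrl.read_state();print(S['eef_pos'],S['opening'],S['grasp_force'])
cv2.imwrite('pics/lift.png',np.vstack([cv2.resize(s['frame'][60:260,300:460],(480,600))])[:,:,::-1])
E
```

```text
[ 503.88094828 -443.09194039  299.13256627] 45.47155619322789 14.95987877715379
```

View pics/lift.png

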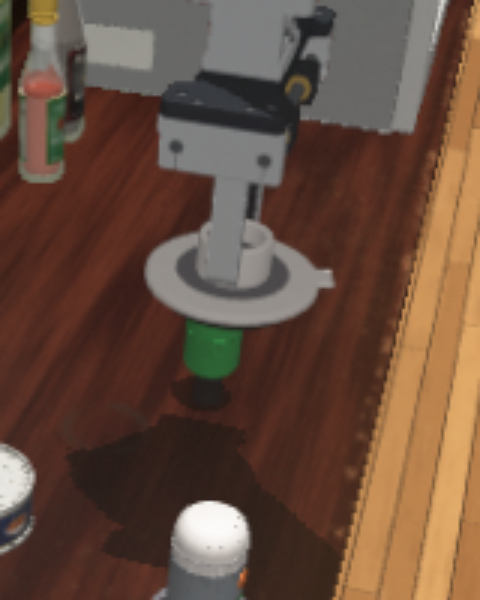

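The picture shows the lid held level by its turret (crop 230,255), clear of the green look-alike. Travelling to the canister.

Emit:
{"name": "servo_tool", "arguments": {
  "plan": [
    [-0.6,-5,-0.5,0,0,0,0.3],
    [-1.2,-11,-0.5,0,0,0,0.3],
    [-1.8,-17,-0.5,0,0,0,0.3],
    [-1.6,-23,0,0,0,0,0.3],
    [-1,-28,0,0,0,0,0.3]
  ]
}}

```text
time_s: 3.62
eef_pos: [493.0, -160.8, 297.2]
orientation: [-3.141, 0.003, 0.001]
force: [0.8, -0.4, -0.9]
opening: 46.1
grasp_force: 15.0
```

Emit:
{"name": "servo_tool", "arguments": {
  "plan": [
    [0.7,-4.4,0,0,0,0,0.3],
    [0.7,-4.4,2,0,0,0,0.3],
    [0.7,-4.4,5,0,0,0,0.3],
    [0.7,-4.4,7,0,0,0,0.3],
    [0.7,-4.4,7,0,0,0,0.3]
  ]
}}

```text
time_s: 4.25
eef_pos: [499.8, -119.0, 226.5]
orientation: [-3.14, 0.005, 0.0]
force: [0.5, -0.4, -1.2]
opening: 45.4
grasp_force: 15.0
```

Emit:
{"name": "servo_tool", "arguments": {
  "plan": [
    [0.1,0,0.8,0,0,0,0.3],
    [0.1,0,1.6,0,0,0,0.3],
    [0.1,0,2.4,0,0,0,0.3],
    [0.1,0,2.8,0,0,0,0.3],
    [0.1,0,2.8,0,0,0,0.3]
  ]
}}

```text
time_s: 4.88
eef_pos: [501.9, -119.2, 200.4]
orientation: [-3.141, 0.001, -0.0]
force: [-0.1, -0.1, -1.2]
opening: 46.0
grasp_force: 15.0
```

Emit:
{"name": "servo_tool", "arguments": {
  "plan": [
    [0,0,0.2,0,0,0,0.3],
    [0,0,0.4,0,0,0,0.3],
    [0,0,0.5,0,0,0,0.3]
  ]
}}

```text
time_s: 5.25
eef_pos: [502.3, -119.3, 196.4]
orientation: [3.141, -0.001, -0.0]
force: [-6.1, 1.5, 22.0]
opening: 45.8
grasp_force: 15.0
```

Contact came at TCP z 196.4, against an expected 196.6 for fully home. Releasing.

Emit:
{"name": "servo_tool", "arguments": {
  "plan": [
    [0,0,0,0,0,0,0.5],
    [0,0,0,0,0,0,0.8],
    [0,0,0,0,0,0,0.8],
    [0,0,-3,0,0,0,0.8],
    [0,0,-8,0,0,0,0.8]
  ]
}}

```text
time_s: 5.88
eef_pos: [501.3, -119.1, 275.5]
orientation: [-3.141, 0.003, 0.0]
force: [-0.2, 0.1, -0.2]
opening: 74.9
grasp_force: 0.0
```

Emit:
{"name": "servo_tool", "arguments": {
  "plan": [
    [-0.5,5,-2,0,0,0,0.8],
    [-1,11,-2,0,0,0,0.8],
    [-1,11,-2,0,0,0,0.8]
  ]
}}

```text
time_s: 6.25
eef_pos: [490.8, -233.6, 295.7]
orientation: [3.14, 0.0, -0.006]
force: [0.3, 0.7, -0.4]
opening: 74.8
grasp_force: 0.0
```

```bash
python3 - <<'E'
from m import *
t=cam('top');s=cam('side');S=ctrl.read_state();print(S['time_s'],S['eef_pos'],S['force'],S['opening'])
a=cv2.resize(s['frame'][130:390,270:470],(461,600));b=cv2.resize(t['frame'][200:310,195:355],(339,233))
o=np.zeros((600,800,3),np.uint8);o[:,:461]=a;o[:233,461:]=b
cv2.imwrite('pics/rel.png',o[:,:,::-1])
try:
    p,n=red(t,235,262,245,275);q,m=red(s,315,345,270,320);print(p,q,n,m,tri(t,[p],s,[q]).round(1),plane(t,[p],111).round(1),plane(s,[q],111).round(1))
except Exception as e:print(e)
E
```

```text
6.35 [ 491.82380745 -229.45157826  295.36652586] [ 0.65734819  1.37068703 -0.87408833] 75.23485226863282
[np.float64(nan), np.float64(nan)] [np.float64(326.5), np.float64(306.5)] 0 16 [[nan nan nan]] [[nan nan nan]] [[ 500.7 -117.1  111. ]]m.py:5: RuntimeWarning: Mean of empty slice.
  y,x=np.where(m&k);return [x.mean(),y.mean()],len(x)
  ret = ret.dtype.type(ret / rcount)
```

View pics/rel.png

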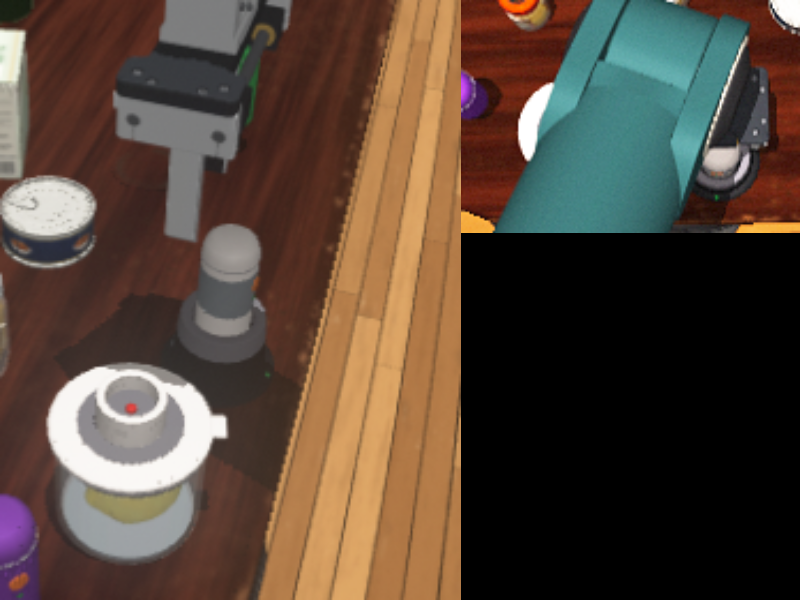

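The side crop shows the lid level on the canister with its valve at (131,408), and the pump undisturbed. Next, pump localisation from the first, unoccluded pictures.

```bash
python3 - <<'E'
from m import *
t=cam('top');s=cam('side')
t['frame']=cv2.imread('pics/top0.png')[:,:,::-1].copy();s['frame']=cv2.imread('pics/side0.png')[:,:,::-1].copy()
# dome in top view: bright
for th in(190,205,225,240):
    k=blob(t,298,338,250,292,lambda h:(h[...,1]<30)&(h[...,2]>th));e=cv2.minEnclosingCircle(k);print(th,e,cv2.contourArea(k))
h=hsv(s)
for r in(236,240,246,250,255,260,264):print(r,[tuple(v) for v in h[r,352:388]][::1] if r in(240,258) else [int(v) for v in h[r,352:388,2]])
# dock foot dark/collar in top
k=blob(t,290,345,245,300,lambda h:(h[...,2]<80)&(h[...,1]<80)|((h[...,1]<60)))
P=plane(t,cv2.convexHull(k).reshape(-1,2),8);print('foot',np.round(circ(P),1))
for z in(112,116,120,130):print(z,plane(t,[[316,270]],z).round(1),plane(s,[[370,240]],z).round(1))
E
```

```text
190 ((316.2407531738281, 273.5), 13.984622955322266) 567.5
205 ((316.3888854980469, 273.5), 13.83890151977539) 537.5
225 ((316.1551818847656, 270.46551513671875), 9.53584098815918) 246.5
240 ((316.303466796875, 270.8410339355469), 9.148934364318848) 232.0
236 [247, 250, 251, 251, 251, 242, 189, 182, 215, 226, 234, 241, 247, 249, 251, 252, 252, 252, 252, 252, 252, 252, 252, 252, 252, 251, 248, 245, 241, 232, 230, 249, 251, 251, 251, 251]
240 [(np.int64(8), np.int64(95), np.int64(62)), (np.int64(7), np.int64(85), np.int64(66)), (np.int64(6), np.int64(67), np.int64(72)), (np.int64(9), np.int64(58), np.int64(83)), (np.int64(9), np.int64(34), np.int64(120)), (np.int64(13), np.int64(17), np.int64(136)), (np.int64(15), np.int64(16), np.int64(131)), (np.int64(17), np.int64(16), np.int64(143)), (np.int64(15), np.int64(16), np.int64(164)), (np.int64(13), np.int64(17), np.int64(184)), (np.int64(14), np.int64(16), np.int64(203)), (np.int64(14), np.int64(15), np.int64(216)), (np.int64(15), np.int64(11), np.int64(224)), (np.int64(11), np.int64(9), np.int64(230)), (np.int64(13), np.int64(10), np.in
[... 1324 characters left out ...]
90, 91, 94, 95, 97, 98, 100, 101, 97, 96, 101, 102, 97, 101, 103, 102, 101, 99, 97, 124, 119, 84, 74, 74, 76, 80, 84, 90]
260 [143, 104, 83, 93, 85, 83, 85, 89, 91, 94, 95, 97, 99, 100, 101, 100, 101, 102, 102, 102, 102, 102, 102, 100, 98, 97, 87, 90, 134, 144, 113, 85, 83, 87, 96, 93]
264 [142, 98, 79, 113, 128, 133, 131, 105, 93, 94, 97, 98, 98, 100, 100, 101, 101, 101, 101, 100, 100, 99, 100, 98, 98, 94, 110, 87, 133, 144, 144, 143, 137, 97, 90, 95]
foot [ 472.7 -276.9   45.8]
112 [[ 475.7 -276.4  112. ]] [[ 473.2 -285.9  112. ]]
116 [[ 475.4 -276.4  116. ]] [[ 472.5 -281.3  116. ]]
120 [[ 475.  -276.4  120. ]] [[ 471.8 -276.7  120. ]]
130 [[ 474.  -276.4  130. ]] [[ 470.1 -265.1  130. ]]
```

Emit:
{"name": "servo_tool", "arguments": {
  "plan": [
    [-1.8,4.75,0,0,0,0,0.8],
    [-1.8,4.75,0,0,0,0,0.8],
    [-1.8,4.75,4,0,0,0,0.8],
    [-1.8,4.75,8,0,0,0,0.8],
    [-1.8,4.75,11.4,0,0,0,0.8]
  ]
}}

```text
time_s: 7.08
eef_pos: [474.4, -275.1, 180.3]
orientation: [-3.141, 0.0, 0.002]
force: [-0.6, -0.6, -0.5]
opening: 75.0
grasp_force: 0.0
```

Emit:
{"name": "servo_tool", "arguments": {
  "plan": [
    [0,0,0,0,0,0,0.7],
    [0,0,0,0,0,0,0.4],
    [0,0,0,0,0,0,0.3],
    [0,0,0,0,0,0,0.3]
  ],
  "grip_force": 25
}}

```text
time_s: 7.58
eef_pos: [474.5, -276.9, 182.8]
orientation: [3.141, -0.002, -0.0]
force: [1.0, -0.7, 6.1]
opening: 43.4
grasp_force: 24.9
```

Emit:
{"name": "servo_tool", "arguments": {
  "plan": [
    [0,0,-1,0,0,0,0.3],
    [0,0,-4,0,0,0,0.3],
    [0,0,-8,0,0,0,0.3],
    [0,0,-12,0,0,0,0.3],
    [0,0,-14,0,0,0,0.3]
  ]
}}

```text
time_s: 8.2
eef_pos: [474.1, -276.8, 324.5]
orientation: [3.141, -0.002, -0.0]
force: [0.4, -0.9, -3.7]
opening: 43.7
grasp_force: 24.9
```

Emit:
{"name": "servo_tool", "arguments": {
  "plan": [
    [0.7,-4,0,0,0,0,0.3],
    [1.4,-8,0,0,0,0,0.3],
    [1.4,-8,0,0,0,0,0.3]
  ]
}}

```text
time_s: 8.57
eef_pos: [488.4, -193.8, 322.3]
orientation: [-3.141, -0.0, 0.004]
force: [-0.1, -0.1, -3.2]
opening: 43.4
grasp_force: 24.9
```

```bash
python3 - <<'E'
from m import *
t=cam('top');s=cam('side');S=ctrl.read_state();print(S['time_s'],S['eef_pos'],S['orientation'],S['force'],S['opening'])
cv2.imwrite('pics/s1raw.png',s['frame'][:,:,::-1]);cv2.imwrite('pics/t1raw.png',t['frame'][:,:,::-1])
a=cv2.resize(s['frame'][110:370,250:440],None,fx=2.3,fy=2.3,interpolation=cv2.INTER_CUBIC)
b=cv2.resize(t['frame'][220:310,200:320],(360,270),interpolation=cv2.INTER_CUBIC)
o=np.zeros((598,800,3),np.uint8);o[:,:437]=a;o[:270,440:]=b
cv2.imwrite('pics/hold.png',o[:,:,::-1])
E
```

```text
8.675 [ 487.80088054 -196.87391216  322.11148418] [ 3.14132054e+00 -2.68748960e-05  3.61199363e-04] [-0.30303133 -0.77942613 -2.36078987] 43.39291888127672
```

View pics/hold.png

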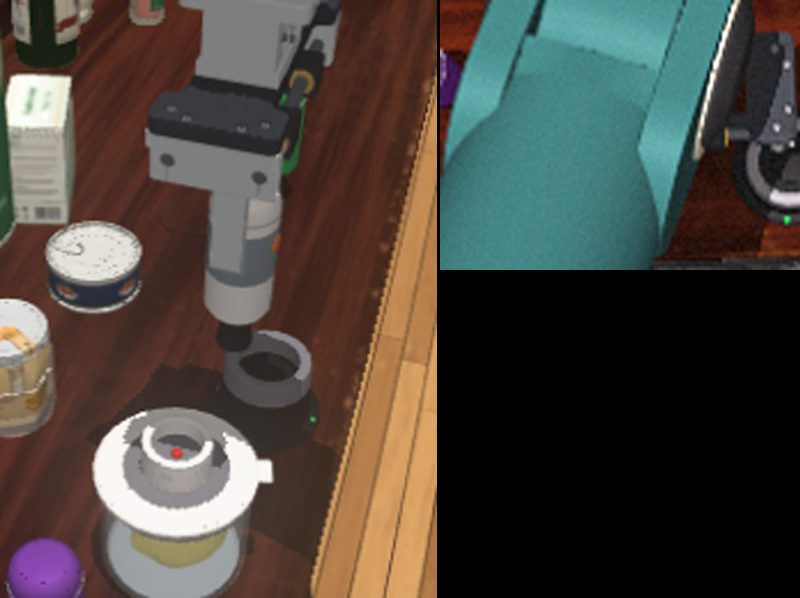

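The pump hangs upright with its nose at crop (235,335) and the valve at (177,453). The top view is blocked by the arm. From the side view I measure pump against valve, checking x in the hand and the nose tip height.

```bash
python3 - <<'E'
from m import *
s=cam('side');S=ctrl.read_state();print(S['eef_pos'])
def yplane(p,y):
    u=und(s,p);R=s['view'][:3,:3];C=-R.T@s['view'][:3,3];d=np.c_[u,np.ones(len(u))]@R;return C+d*((y-C[1])/d[:,1])[:,None]
h=hsv(s);g=s['frame'].astype(int)
for r in(235,238,241,244):  # white body
    x=np.where((h[r,330:380,1]<60)&(h[r,330:380,2]>110))[0]+330;print('body',r,x.min(),x.max(),yplane([[(x.min()+x.max())/2,r]],S['eef_pos'][1]).round(1))
for r in(252,255,258,260,261,262,263,264):
    x=np.where(h[r,335:370,2]<50)[0]+335;print('nose',r,(x.min(),x.max(),yplane([[(x.min()+x.max())/2,r]],S['eef_pos'][1]).round(1)) if len(x) else 0)
q,m=red(s,315,345,290,320);print('valve',q,m,plane(s,[q],109.5).round(1),plane(s,[q],111).round(1))
# expected pixels for text geometry
T=S['eef_pos'];print(proj(s,[[T[0],T[1],T[2]-173],[T[0],T[1],T[2]-143]]).round(1))
# turret top outer ellipse circ
k=blob(s,285,375,280,360,lambda h:(h[...,1]<40)&(h[...,2]>185))
P=plane(s,cv2.convexHull(k).reshape(-1,2),96);c=circ(P)
for _ in range(5):
    r=abs(np.hypot(P[:,0]-c[0],P[:,1]-c[1])-c[2]);c=circ(P[r<2])
print('plate',np.round(c,1),len(P),(r<2).sum(),cv2.boundingRect(k))
E
```

```text
[ 487.71129669 -197.44540291  321.9696703 ]
body 235 340 367 [[ 485.6 -197.4  191.1]]
body 238 340 367 [[ 485.2 -197.4  185.3]]
body 241 340 367 [[ 484.8 -197.4  179.4]]
body 244 341 366 [[ 484.4 -197.4  173.4]]
nose 252 (np.int64(346), np.int64(358), array([[ 485.6, -197.4,  156.6]]))
nose 255 (np.int64(345), np.int64(359), array([[ 485.1, -197.4,  150.4]]))
nose 258 (np.int64(345), np.int64(358), array([[ 485.5, -197.4,  143.9]]))
nose 260 (np.int64(347), np.int64(357), array([[ 484.4, -197.4,  139.9]]))
nose 261 (np.int64(348), np.int64(355), array([[ 485. , -197.4,  137.5]]))
nose 262 0
nose 263 (np.int64(364), np.int64(365), array([[ 464.2, -197.4,  139.6]]))
nose 264 (np.int64(359), np.int64(366), array([[ 467.1, -197.4,  136.5]]))
valve [np.float64(326.5), np.float64(306.5)] 16 [[ 501.1 -118.4  109.5]] [[ 500.7 -117.1  111. ]]
[[350.3 255.3]
 [351.6 240.8]]
plate [ 500.4 -116.6   54.5] 27 21 (291, 289, 77, 54)
```

The pump sits about 2.3 mm to −x in the hand. For a clean y on the valve, I swing aside briefly so the top camera can see the lid.

Emit:
{"name": "servo_tool", "arguments": {
  "plan": [
    [0,5.5,0,0,0,0,0.3],
    [0,11.5,0,0,0,0,0.3],
    [0,17.5,0,0,0,0,0.3],
    [0,21,0,0,0,0,0.3],
    [0,21,0,0,0,0,0.3]
  ]
}}

```text
time_s: 9.35
eef_pos: [486.1, -410.6, 320.9]
orientation: [3.141, 0.002, -0.005]
force: [-0.6, 0.8, -2.4]
opening: 43.8
grasp_force: 24.9
```

```bash
python3 - <<'E'
from m import *
t=cam('top');s=cam('side');S=ctrl.read_state();print(S['time_s'],S['eef_pos'])
f=t['frame'].astype(int)[235:290,220:285];r=f[...,0]-np.maximum(f[...,1],f[...,2]);
h=hsv(t)[235:290,220:285]
y,x=np.where((f[...,0]>150)&(f[...,1]<100)&(f[...,2]<100)&(h[...,1]>100));print('red px',np.c_[x+220,y+235].tolist())
p,n=red(t,235,262,245,275);q,m=red(s,315,345,290,320);print(p,q,n,m)
if n:print(tri(t,[p],s,[q]).round(1),plane(t,[p],110).round(1))
k=blob(t,215,285,230,295,lambda h:(h[...,1]<60)&(h[...,2]>120))
P=plane(t,k,96);c=circ(P)
for _ in range(5):
    r=abs(np.hypot(P[:,0]-c[0],P[:,1]-c[1])-c[2]);c=circ(P[r<2.5])
print('plate top',np.round(c,1),(r<2.5).sum(),len(P))
E
```

```text
9.45 [ 487.405353   -407.27222111  321.27417855]
red px [[255, 238], [257, 239], [259, 240], [245, 259], [246, 259], [244, 260], [245, 260], [246, 260], [244, 261], [245, 261], [246, 261]]
[np.float64(245.125), np.float64(260.125)] [np.float64(326.4), np.float64(306.6)] 8 15
[[ 501.6 -118.   109.7]] [[ 502. -118.  110.]]
plate top [ 501.  -118.6   55.2] 130 146
```

Valve at (501.5,−118.1), dome centroid at z 109.7, so the lid is home. Target TCP is (503.5,−118.2), with contact expected near z 282.

Emit:
{"name": "servo_tool", "arguments": {
  "plan": [
    [0.3,-5.5,0,0,0,0,0.3],
    [0.6,-11.5,0,0,0,0,0.3],
    [0.9,-17.5,0,0,0,0,0.3],
    [1.2,-23.5,0,0,0,0,0.3],
    [1.6,-28.9,0,0,0,0,0.3]
  ]
}}

```text
time_s: 10.07
eef_pos: [503.5, -114.8, 322.1]
orientation: [3.142, -0.001, 0.002]
force: [1.1, -0.2, -3.0]
opening: 43.6
grasp_force: 24.9
```

Emit:
{"name": "servo_tool", "arguments": {
  "plan": [
    [0,0,0,0,0,0,0.3],
    [0,0,0.8,0,0,0,0.3],
    [0,0,1.4,0,0,0,0.3],
    [0,0,1.4,0,0,0,0.3],
    [0,0,1.4,0,0,0,0.3]
  ]
}}

```text
time_s: 10.7
eef_pos: [504.0, -118.2, 307.6]
orientation: [-3.142, 0.0, -0.001]
force: [0.3, -0.0, -2.4]
opening: 43.9
grasp_force: 24.9
```

```bash
python3 - <<'E'
from m import *
s=cam('side');S=ctrl.read_state();T=S['eef_pos'];print(S['time_s'],T,S['orientation'],S['force'])
def yplane(p,y):
    u=und(s,p);R=s['view'][:3,:3];C=-R.T@s['view'][:3,3];d=np.c_[u,np.ones(len(u))]@R;return C+d*((y-C[1])/d[:,1])[:,None]
h=hsv(s);print(proj(s,[[T[0]-2.3,T[1],T[2]-174.8],[T[0]-2.3,T[1],T[2]-143]]).round(1),proj(s,[[501.5,-118.1,108]]).round(1))
a=cv2.resize(s['frame'][180:380,270:400],None,fx=3,fy=3,interpolation=cv2.INTER_CUBIC);cv2.imwrite('pics/pre.png',a[:,:,::-1])
E
```

```text
10.75 [ 504.035585   -118.07460492  307.71195743] [-3.14157189e+00 -2.89679382e-05 -5.86868082e-04] [-0.3400402   1.31980158 -3.0601922 ]
[[326.5 296. ]
 [327.2 281. ]] [[326.1 307.2]]
```

View pics/pre.png

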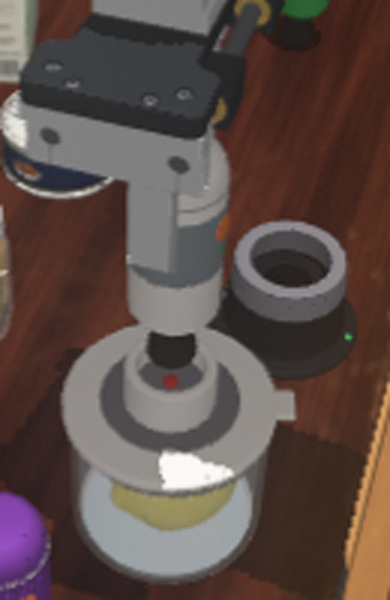

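The picture shows the nose (172,350) directly over the well and the valve (170,381). I shift +x by 0.5 mm and go down.

Emit:
{"name": "servo_tool", "arguments": {
  "plan": [
    [0.05,0,0.6,0,0,0,0.3],
    [0.05,0,1.2,0,0,0,0.3],
    [0.05,0,1.8,0,0,0,0.3],
    [0.05,0,2.2,0,0,0,0.3],
    [0.05,0,2.2,0,0,0,0.3]
  ]
}}

```text
time_s: 11.38
eef_pos: [504.4, -117.7, 285.3]
orientation: [-3.141, 0.001, 0.0]
force: [0.2, 0.2, -2.5]
opening: 43.4
grasp_force: 24.9
```

Emit:
{"name": "servo_tool", "arguments": {
  "plan": [
    [0,0,0.15,0,0,0,0.3],
    [0,0,0.3,0,0,0,0.3],
    [0,0,0.45,0,0,0,0.3],
    [0,0,0.45,0,0,0,0.3]
  ]
}}

```text
time_s: 11.88
eef_pos: [504.6, -117.8, 281.2]
orientation: [3.142, -0.0, -0.0]
force: [-0.3, -0.0, 1.1]
opening: 43.2
grasp_force: 25.0
```

```bash
python3 - <<'E'
from m import *
for i in range(5):
    s=cam('side');S=ctrl.read_state();print(S['time_s'],S['eef_pos'].round(1),S['force'].round(1),S['grasp_force'])
E
```

```text
11.925 [ 504.6 -117.8  281.3] [-0.1  0.8  2.2] 24.959325338713825
11.975 [ 504.6 -117.7  281.3] [0.3 0.2 1.7] 24.959435078781098
12.025 [ 504.6 -117.8  281.3] [-0.1  0.5  0.4] 24.959729199763387
12.075 [ 504.6 -117.7  281.3] [-0.1 -0.2  2. ] 24.959537407848984
12.125 [ 504.6 -117.7  281.2] [0.8 0.1 1.5] 24.959763858933
```

Emit:
{"name": "servo_tool", "arguments": {
  "plan": [
    [0,0,0.1,0,0,0,0.3],
    [0,0,0.25,0,0,0,0.3],
    [0,0,0.25,0,0,0,0.3],
    [0,0,0.25,0,0,0,0.3]
  ]
}}

```text
time_s: 12.62
eef_pos: [504.6, -117.8, 278.7]
orientation: [-3.142, -0.0, -0.0]
force: [-0.1, -1.1, 3.9]
opening: 44.0
grasp_force: 25.0
```

```bash
python3 - <<'E'
from m import *
F=[]
for i in range(12):
    s=cam('side');S=ctrl.read_state();F.append(S['force'])
print(S['time_s'],S['eef_pos'].round(1),S['orientation'],np.mean(F,0).round(2),S['torque'])
h=hsv(s)
a=cv2.resize(s['frame'][220:340,280:390],None,fx=5,fy=5,interpolation=cv2.INTER_CUBIC);cv2.imwrite('pics/press.png',a[:,:,::-1])
E
```

```text
13.225 [ 504.5 -117.8  278.6] [-3.14156865e+00  7.69089333e-05 -3.84629967e-05] [ 0.2  -0.71  3.59] [-0.1763648  -0.08719626 -0.01910612]
```

View pics/press.png

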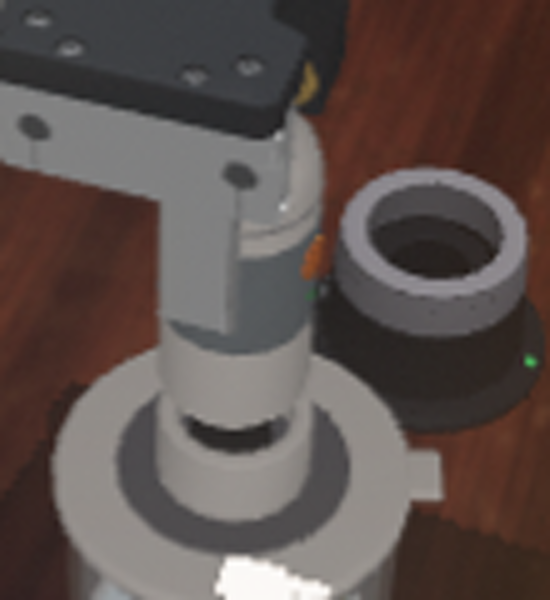

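The picture shows the pump upright and centred: body (236,390), turret (234,470), nose inside the well. The force slope of 0.8 N/mm matches the nose spring, and the net push of about 6.1 N means roughly 5.5 mm. One last small press, then hand in.

Emit:
{"name": "servo_tool", "arguments": {
  "plan": [
    [0,0,0.05,0,0,0,0.3],
    [0,0,0.05,0,0,0,0.3],
    [0,0,0.05,0,0,0,0.3],
    [0,0,0.05,0,0,0,0.3]
  ]
}}

```text
time_s: 13.72
eef_pos: [504.5, -117.7, 278.2]
orientation: [-3.142, 0.0, -0.0]
force: [0.8, -1.3, 3.9]
opening: 43.5
grasp_force: 25.0
```

```bash
python3 - <<'E'
from rig import ctrl
S=ctrl.read_state();print(S['time_s'],S['eef_pos'],S['force'],S['grasp_force']);print(ctrl.job_done())
E
```

```text
13.725 [ 504.50175395 -117.71339065  278.15778619] [ 0.81004722 -1.26088612  3.92529709] 24.967743039596826
the job is handed in; nothing more can be done
None
```

I handed the job in at 13.7 s: the lid is home on the canister, and the pump is held upright and centred over the valve, its nose pushed in about 6 mm by force (nearer 4.6 mm by arm height).

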